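Hook a stuck phone frame out of the cooling slot

TASK

A bare phone frame has slid to the bottom of the sloping, covered slot of the cooling stand. With the hooked pick, reach into the slot, catch the frame through its window and draw it up over the sill so that it drops down the chute and ends up in the catch tray, then put the pick back down on the bench. Never touch the frame with the fingers, do not force it (the frame bends if the pick bears on it hard, about 30 N), and leave the other things on the bench where they are.

Things in the scene. Friction and masses are not known exactly. Their poses are not given: they have to be found in the camera images.
- stand: the cooling stand, fixed, grey sheet metal, 400 mm long, 100 mm wide, level. Origin on the bench under the middle of the sill; x points into the slot, y to the left, z up. Slot on the +x side of the sill, chute and catch tray on the -x side. All surfaces are smooth (friction 0.3): let go in the slot, the frame slides back; once its middle has passed the sill it tips and slides down the chute
- sill (a point): middle of the sill, a ridge along y 75 mm above the bench where slot floor and chute meet. The slot floor falls away from it 20 degrees below level, towards the stand's +x, 172 mm along the slope to a back stop. The slot is 92 mm wide, and 40 mm high square to its floor; a clear 3 mm cover starting at the sill closes it above (with its rails 48 mm above the floor). Axes as the stand's
- throat (a point): the middle of the slot's throat, on the slot floor 22 mm (along the slope) inside the sill; axes as the stand's. On either side, 46 mm away in y, stands a fixed round post of 12 mm radius as high as the slot, so the throat is 68 mm wide: a frame that is askew or more than 3 mm off the middle can catch on the posts
- tray (a point): the middle of the catch tray's floor, 5 mm above the bench, 158 mm in front of the sill; axes as the stand's. The chute drops from the sill at 38 degrees for 55 mm, then at 22 degrees to the tray floor, which is level from 120 to 216 mm in front of the sill. Inside width 92 mm; side walls 4 mm thick, 74 mm high beside the chute and 40 mm beside the tray; the tray's near end wall is 30 mm high
- frame_centre (a point): centre of the phone frame, a loose bare aluminium rectangle 124 mm long (x), 62 wide (y), 10 thick (z), about 90 g, with an open window 100 by 46 mm: end rails 12 mm wide, side rails 8 mm. It starts flat on the slot floor against the back stop, x down the slope into the slot, up to 14 mm off the slot's middle; its near end lies about 48 mm inside the sill
- pick_grip (a point): centre of the pick's black handle, a flat-bottomed bar 80 mm long (x), 18 wide (y, the grasp), 24 high (z); lying on the bench it is 12 mm up. x points along the pick to the hook, z up. The loose pick is 191 mm long, about 80 g. Its steel shaft, 6 by 6 mm, runs 7 mm above this point out to 151 mm ahead of it; at its end the hook bends straight down, 16 mm below the shaft's middle
- pick_tip (a point): the foot of the pick's hook (a bar 6 mm along the pick and 8 mm wide), 148 mm ahead of the handle's centre and 9 mm below it, 3 mm above the level of the handle's underside; axes as the handle's
- phone: a white phone with a dark screen, 148 by 72 by 9 mm, loose bystander; origin at the centre of its underside
- screwdriver: a grey screwdriver 170 mm long, loose bystander; origin under its middle
- brush: a wooden-handled brush 170 mm long, loose bystander; origin under its middle
- solvent: a white bottle, 60 mm across, 120 mm high, loose bystander; origin at the centre of its underside
- spray: a spray can, 60 mm across, 200 mm high, loose bystander; origin at the centre of its underside
- tape: a roll of tape, 90 mm across, 20 mm high, loose bystander; origin at the centre of its underside
- cover: a black phone back cover, 124 by 62 by 8 mm, loose bystander; origin at the centre of its underside
Mind the look-alikes: they are no part of the job. Leave any yellow look-alike of the part that bears pick_grip alone.

How it is judged:
On the way, in this order (a step that is already met when the one before it is completed fails the run):
1. the pick's hook is inside the slot, at least 40 mm past the sill (x of pick_tip in the frame of stand above 0.04 m and y of pick_tip in the frame of stand between -0.046 and 0.046 m and z of pick_tip in the frame of stand below 0.09 m), for 0.05 s.
2. the pick, hooked on it, has drawn the frame at least 20 mm up the slot (x of frame_centre in the frame of stand between 0 and 0.084 m and contact force between pick and frame above 0.1 N).
3. the frame has dropped over the sill into the chute (x of frame_centre in the frame of stand between -0.216 and -0.06 m and y of frame_centre in the frame of stand between -0.046 and 0.046 m and height (world z) of frame_centre below 0.06 m), for 0.1 s.
At the end, for the whole second after the job is handed in: The frame lies at rest between the side walls of the chute and tray, its centre more than 90 mm in front of the sill and less than 45 mm above the bench; the pick lies at rest on the bench itself (handle centre under 15.5 mm high, hook foot under 30 mm), on its underside or its side (x of frame_centre in the frame of stand between -0.216 and -0.09 m and y of frame_centre in the frame of stand between -0.046 and 0.046 m and height (world z) of frame_centre below 0.045 m and linear speed of each of frame, pick below 0.03 m/s and height (world z) of pick_grip below 0.0155 m and height (world z) of pick_tip below 0.03 m); the robot touches nothing.
It fails at once if the fingers touch the frame (contact force between the fingers and frame above 0.5 N).
It fails at once if the pick bears on the frame with more than 30 N (contact force between pick and frame above 30 N).
It fails at once if another thing on the bench is moved by more than 30 mm (distance of any of phone, screwdriver, brush, solvent, spray, tape, cover from where it was at the start of the episode above 0.03 m).
It also fails if it takes over 64 s, if anything falls off the work surface, if the arm or the gripper's body presses on something with over 40 N, if the wrist force passes 120 N, or if a joint passes its speed limit or range.

ROBOT

A 6-joint arm with a two-finger parallel gripper is mounted at the origin on the work surface. World frame = base frame: x ahead of the robot, y to its left, z up, the work surface at z = 0. Lengths are in m, angles in rad, forces in N, time in s.
With the tool pointing down it reaches from about 0.35 to 0.975 m from the base axis. Payload 17.4 kg.
Tool frame: the origin (TCP) lies on the mounting face of the last link; the fingertips stand 173 mm ahead of it and the grasp point (between the pads) lies 155 mm ahead of it; z points along the fingers, y is the line along which they close (so a half turn about z gives the same grasp; the last joint's range is limited). The gripper opens to 85 mm and grips with 20 to 120 N. Pads are 22 mm wide; open, the fingers measure 114 mm over their backs; the gripper's body (76 mm by 85 mm) begins 54 mm behind the grasp point. The pads swing forward as they close: fully open they stand 13 mm farther back than shut.
Start: joints at [-1.373, 0.116, 1.442, -0, 1.584, -0.038], TCP at [0.158, -0.656, 0.405] pointing down, gripper open.
Joint ranges: [-2.83, 2.83], [-0.83, 2.19], [0.07, 2.5], [-1.14, 4.28], [0.01, 3], [-2.97, 2.97]. Speed limits (rad/s): [1.89, 1.89, 2.22, 3.14, 3.14, 3.14].

INTERFACE

Orientations are given as a rotation vector (axis times angle).
In Python, from cell import manip, eyes, sign_off gives the robot as it stands.
- The arm moves only by the tool step_arm, never from a script. Its argument "plan" is a list of rows, each a list of 2 entries, a list of its own where there are three numbers: the shift along the tool's x, y, z in m, then the turn, a rotation vector about the tool's x, y, z in degrees. A call has 1 to 8 rows; each row shifts and turns the commanded pose from where the row before left it, along the tool's axes as they then stand; what a row does not reach is not made up. A row lasts 1/8 s, in which the tool goes at most 62.5 mm and 10.7 degrees, less where a joint would pass 70% of its speed; a pose out of reach is approached as far as the arm can. A call with a gripper value outside its range is refused whole. "fingers" is the finger opening in m, from 0 to 0.0854, set as the call begins (left out, the last holds). The fingers move at their own pace and stop on an object; "force" is the grip in N (left out, the last holds). Time passes only in rows, so rows that do not move let the fingers close. It gives the time, the measured TCP pose, the force, the opening and the grip force at its end, in the units of the state.
- manip.observe(): the state, without advancing time (a new reading comes with each control period).
- eyes.grab_frame(name): name is "scene" or "side" or "wrist"; returns (picture, depth): 480x640x3 uint8, red, green, blue; 480x640 float32, m along the optical axis (not along the pixel's ray), 0 where there is no reading.
- eyes.calibration(name): a dict with "mtx" (3x3 intrinsics, pixels), "R" (3x3) and "t" (3): a world point X has camera coordinates R X + t. Camera axes: x right, y down, z forward; pixel columns grow to the right and rows downward; lengths in m; the calibration is good to about 2 mm. The wrist camera is an equidistant fisheye: a pixel r from the principal point sees the ray r / f radians off the axis. A picture is of the moment at which its call begins: read the wrist's pose just before it. calibration takes no time and is no camera call; for the wrist camera it gives the pose at the moment of the call.
- sign_off(): hands the job in; it is judged then, once.
The state is a dict: "t": time; "joint_pos": joint angles; "qd": joint speeds; "tau": joint torques, N m; "tool_pos": TCP position; "tool_rot": TCP orientation; "ft_force": force on the tool from outside, world axes, zero at the start; "torque": the same for the moment, N m; "gripper_width": finger opening in m; "finger_force": force on a finger pad.
Only numpy, scipy, OpenCV 4.12 (cv2) and the standard library are available. Lean on these libraries where they do the work, as an engineer would, in place of code of your own. Each camera call takes 0.05 s, during which the arm holds its last target. There are 200 camera calls.

## Working session

There is one attempt and no reset: what is moved stays moved. The work goes in short steps, Python scripts to look and compute and a tool call to move; the robot and the scene stay as the last step left them, time stands still between calls to the robot, and variables do not carry over. Pictures are saved under pics/ and viewed, at most 10 in all, crops included, and the job is handed in when it is done.

Besides the shell and the picture viewer there is one more tool, called after "Request:" as name([rows], argument=value, ...), one row to a line, values as JSON. step_arm: Moves the arm, as the interface text tells. Its arguments: {"type":"object","properties":{"plan":{"type":"array"},"fingers":{"type":"number"},"force":{"type":"number"}},"required":["plan"]}

```bash
ls; mkdir -p pics; cat > h.py <<'E'
import numpy as np, cv2
from scipy.spatial.transform import Rotation as Ro
from cell import manip, eyes
def pts(name,depth):
    c=eyes.calibration(name);K=np.array(c["mtx"]);R=np.array(c["R"]);t=np.array(c["t"])
    v,u=np.mgrid[0:480,0:640]
    r=np.stack([(u-K[0,2])/K[0,0],(v-K[1,2])/K[1,1],np.ones_like(u,float)],-1)*depth[...,None]
    return (r-t)@R
def ray(name,uv,z):
    c=eyes.calibration(name);K=np.array(c["mtx"]);R=np.array(c["R"]);t=np.array(c["t"])
    uv=np.atleast_2d(np.array(uv,float))
    d=np.c_[(uv[:,0]-K[0,2])/K[0,0],(uv[:,1]-K[1,2])/K[1,1],np.ones(len(uv))]@R
    o=-R.T@t
    return o+d*((z-o[2])/d[:,2])[:,None]
E
python3 - <<'E'
from h import *
for n in("scene","side"):
    p,d=eyes.grab_frame(n); cv2.imwrite(f"pics/{n}0.png",p[:,:,::-1]); np.savez(f"{n}0.npz",p=p,d=d)
    c=eyes.calibration(n); print(n,c, -np.array(c["R"]).T@c["t"])
print(manip.observe())
E
```

```text
pics
scene {'mtx': array([[537.7323248 ,   0.        , 313.17591683],
       [  0.        , 537.7323248 , 241.61771119],
       [  0.        ,   0.        ,   1.        ]]), 'R': array([[-0.55990999,  0.82839958, -0.01596676],
       [ 0.59307496,  0.38724984, -0.70590343],
       [-0.57858698, -0.40471187, -0.7081281 ]]), 't': array([ 0.27811388, -0.26359096,  1.60254155])} [1.23925761 0.52025373 0.95317552]
side {'mtx': array([[599.32298798,   0.        , 319.56542724],
       [  0.        , 599.32298798, 243.20691737],
       [  0.        ,   0.        ,   1.        ]]), 'R': array([[-0.74130205, -0.67108701, -0.01065346],
       [-0.41366984,  0.46933612, -0.78012875],
       [ 0.52853433, -0.57390403, -0.62552829]]), 't': array([0.38129648, 0.27745382, 1.20652581])} [-0.24026017  0.81809403  0.97522785]
{'t': 0.1, 'joint_pos': array([-1.37278641e+00,  1.16454916e-01,  1.44218416e+00, -1.52337629e-05,
        1.58397760e+00, -3.77878653e-02]), 'qd': array([-1.35147624e-03, -1.43048646e-03, -4.00840941e-03, -8.43193531e-04,
       -9.00672229e-05, -2.13497668e-03]), 'tau': array([ 2.42809743e-03, -7.33662701e+01, -6.33789253e+01, -1.06699827e-04,
        5.28071818e-03, -3.48357025e-05]), 'tool_pos': array([ 0.15769412, -0.6563416 ,  0.40403339]), 'tool_rot': array([-3.11877123e+00, -3.69412579e-01,  1.52523604e-04]), 'ft_force': array([-0.05046302,  0.11303792,  0.27920121]), 'torque': array([ 0.01022722, -0.01930693,  0.02436476]), 'finger_force': 0.0, 'gripper_width': 0.08554819895810147}
```

View pics/scene0.png

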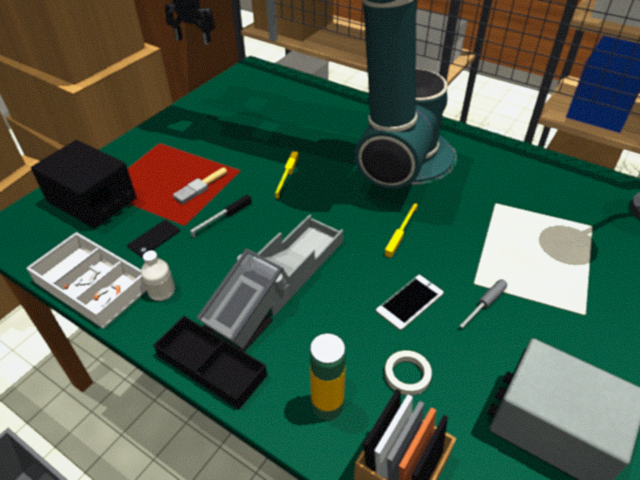

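View pics/side0.png

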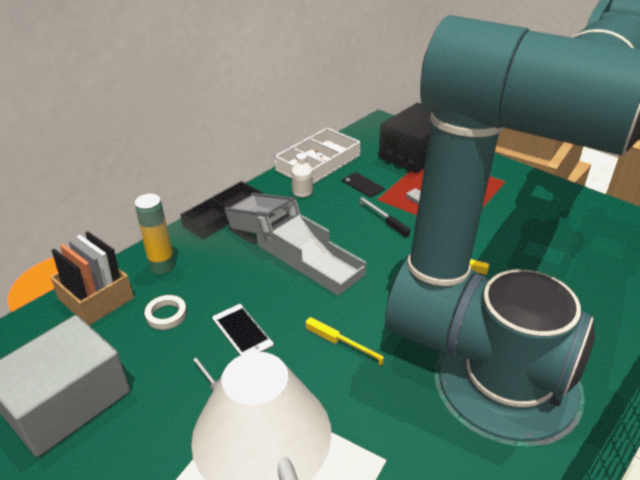

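The scene picture shows the stand, with its slot at (235,300), sill at about (268,262) and tray at (315,240). Things that could be taken for the pick:
- black handle at (235,207) with its shaft to (193,233)
- yellow look-alikes at (288,175) and (402,230)
- screwdriver at (485,303)
- brush at (200,187)

I choose the black-handled one and will check it in a close crop.

```bash
python3 - <<'E'
from h import *
f=np.load("scene0.npz");p,d=f["p"],f["d"]
c=p[180:350,170:350]; a=cv2.resize(c,None,fx=4.4,fy=3.5,interpolation=cv2.INTER_CUBIC)[:600]
cv2.imwrite("pics/crop1.png",a[:,:,::-1])
for n,(u0,v0,u1,v1) in {"scene":(180,190,260,245),"side":(355,190,415,240)}.items():
    f=np.load(n+"0.npz");p,d=f["p"].astype(int),f["d"]; P=pts(n,d)
    m=np.zeros((480,640),bool); m[v0:v1,u0:u1]=True
    g=(p[...,1]-p[...,0]<20)&m
    mx=p.max(-1); 
    for lab,mm in(("black",g&(mx<45)),("shaft",g&(mx>90))):
        mm=mm.astype(np.uint8);k,L,S,C=cv2.connectedComponentsWithStats(mm)
        if k<2: continue
        i=1+S[1:,4].argmax(); ys,xs=np.where(L==i); Q=P[L==i]
        print(n,lab,S[i],C[i],cv2.minAreaRect(np.c_[xs,ys].astype(np.float32)),np.median(Q,0),Q.min(0),Q.max(0))
E
```

```text
scene black [225 195  26  21 237] [238.00843882 205.12236287] ((237.17379760742188, 205.46995544433594), (8.844144821166992, 29.677017211914062), 58.392494201660156) [ 0.47229064 -0.2557253   0.02116481] [ 0.43063009 -0.27613486  0.00146414] [ 0.50845456 -0.24364531  0.03002257]
scene shaft [180 190  41  35 616] [195.31331169 204.99512987] ((195.55615234375, 201.75985717773438), (18.01045036315918, 51.75154495239258), 46.84761428833008) [ 0.52235543 -0.36611108  0.00216441] [ 0.43468398 -0.40676137 -0.00489988] [1.23925761 0.52025373 0.95317552]
side black [386 218  23  19 141] [397.27659574 227.4822695 ] ((396.5693664550781, 227.32205200195312), (26.44839859008789, 7.635024070739746), 27.645973205566406) [ 0.46094126 -0.24938865  0.01414193] [ 4.26883413e-01 -2.59217961e-01  8.48895903e-05] [ 0.50704464 -0.23863138  0.0254352 ]
side shaft [377 190  38  25 631] [399.45324881 199.37242472] ((395.5, 202.0), (24.0, 37.0), 90.0) [ 5.47837848e-01 -3.74316833e-01 -5.17816884e-04] [-0.24026017 -0.44210089 -0.0082643 ] [0.60560008 0.81809403 0.97522785]
```

View pics/crop1.png

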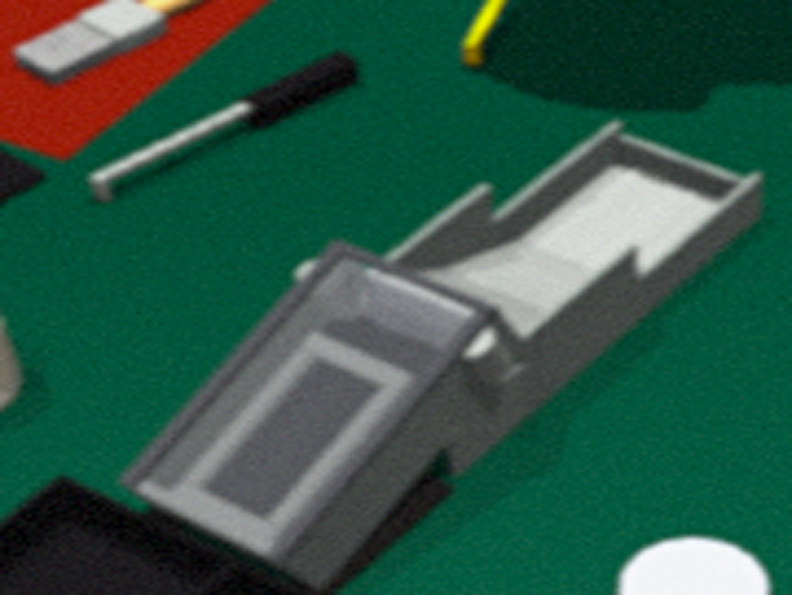

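The crop confirms the choice: a black handle centred near (237,205), with a steel shaft to the hook at (193,233), hook pointing down. The frame lies under the cover, window visible, near (232,300). Next I measure the pick axis and the stand pose.

```bash
python3 - <<'E'
from h import *
A=[]
for n in("scene","side"):
    f=np.load(n+"0.npz");p,d=f["p"].astype(int),f["d"]; P=pts(n,d)
    m=(d>0)&(P[...,2]>0.012)&(P[...,2]<0.14)
    k,L,S,C=cv2.connectedComponentsWithStats(m.astype(np.uint8))
    seed={"scene":(268,290),"side":(300,240)}[n]
    i=L[seed[1],seed[0]]; print(n,i,S[i])
    w=(slice(210,360),slice(190,350)) if n=="scene" else (slice(185,295),slice(222,370))
    mm=np.zeros_like(m); mm[w]=(m&(np.ptp(p,axis=-1)<30)&(p.max(-1)>45))[w]
    k,L,S,C=cv2.connectedComponentsWithStats(mm.astype(np.uint8)); i=1+S[1:,4].argmax()
    Q=P[L==i]; A.append(Q); r=cv2.minAreaRect(Q[:,:2].astype(np.float32)); print(S[i],r,Q.max(0),Q.min(0))
Q=np.vstack(A); np.save("stand.npy",Q)
r=cv2.minAreaRect(Q[:,:2].astype(np.float32));print(r,cv2.boxPoints(r))
# shaft/hook and handle by ray, scene (crop pixel -> image)
c=lambda u,v:(170+u/4.4,180+v/3.5)
print("shaft z19", ray("scene",[c(100,178),c(175,140),c(247,106)],0.022))
print("handle top ends z24", ray("scene",[c(250,103),c(345,60)],0.024))
print("tray end wall", ray("scene",[c(618,127),c(757,178)],0.04))
print("cover near", ray("scene",[c(335,243),c(497,318)],0.121))
E
```

```text
scene 41 [ 197  215  146  132 7037]
[ 198  215  145  132 7018] ((0.621063232421875, -0.01558571308851242), (0.11744024604558945, 0.4074784815311432), 88.2756118774414) [0.82408472 0.04177588 0.1239434 ] [ 0.41652835 -0.07591506  0.01209742]
side 14 [ 180  181  186  110 6328]
[ 224  187  142  104 5252] ((0.6486372351646423, -0.01700761169195175), (0.14063230156898499, 0.46774163842201233), 83.93755340576172) [0.87450303 0.04665456 0.12079283] [ 0.41726522 -0.1088259   0.01201466]
((0.6486029624938965, -0.017156489193439484), (0.14071674644947052, 0.4676600694656372), 83.99114227294922) [[ 0.4086924  -0.06265044]
 [ 0.873783   -0.11160614]
 [ 0.88851357  0.02833746]
 [ 0.42342293  0.07729316]]
shaft z19 [[ 0.6120611  -0.28629082  0.022     ]
 [ 0.55841813 -0.27729967  0.022     ]
 [ 0.50695311 -0.2664985   0.022     ]]
handle top ends z24 [[ 0.50498992 -0.26550979  0.024     ]
 [ 0.4357561  -0.24927694  0.024     ]]
tray end wall [[ 0.42230003 -0.05779079  0.04      ]
 [ 0.42378438  0.03665069  0.04      ]]
cover near [[ 0.65825186 -0.06330337  0.121     ]
 [ 0.66461405  0.04009659  0.121     ]]
```

Request:
step_arm([
  [[0.044,-0.036,-0.005],[0,0,0]],
  [[0.044,-0.036,-0.005],[0,0,0]],
  [[0.044,-0.036,-0.005],[0,0,0]],
  [[0.044,-0.036,-0.005],[0,0,0]],
  [[0.044,-0.036,-0.005],[0,0,0]],
  [[0.044,-0.036,-0.005],[0,0,0]],
  [[0.044,-0.036,-0.005],[0,0,0]],
  [[0.044,-0.036,-0.005],[0,0,0]],
])

```text
t: 1.1
tool_pos: [0.4334, -0.2924, 0.4447]
tool_rot: [-3.12, -0.369, 0.0]
ft_force: [0.3, -0.7, 0.0]
gripper_width: 0.0856
finger_force: 0.0
```

Request:
step_arm([
  [[0.044,-0.036,-0.005],[0,0,0]],
  [[0.044,-0.036,-0.005],[0,0,0]],
  [[0,0,0],[0,0,8.5]],
  [[0,0,0],[0,0,8.5]],
  [[0,0,0],[0,0,8.5]],
  [[0,0,0],[0,0,0]],
  [[0,0,0],[0,0,0]],
])

```text
t: 1.98
tool_pos: [0.5014, -0.2035, 0.4546]
tool_rot: [-3.125, 0.323, 0.0]
ft_force: [-0.6, -0.5, -0.3]
gripper_width: 0.0852
finger_force: 0.0
```

```bash
python3 - <<'E'
from h import *
s=manip.observe();print(s["tool_pos"],s["tool_rot"],s["joint_pos"])
c=eyes.calibration("wrist");p,d=eyes.grab_frame("wrist")
cv2.imwrite("pics/w1.png",p[:,:,::-1]);np.savez("w1.npz",p=p,d=d,**c);print(c,-np.array(c["R"]).T@c["t"],{k:v for k,v in c.items() if k not in("mtx","R","t")})
E
```

```text
[ 0.50137857 -0.20353751  0.45455431] [-3.12488062e+00  3.22972036e-01  3.16083668e-04] [-4.32771660e-01 -1.85535248e-01  1.65551520e+00 -2.77083396e-06
  1.67182445e+00  1.34400303e+00]
{'mtx': array([[371.64829954,   0.        , 313.3942041 ],
       [  0.        , 371.64829954, 240.94298909],
       [  0.        ,   0.        ,   1.        ]]), 'R': array([[-2.06065613e-01, -9.78538171e-01,  1.06466261e-04],
       [-9.35288920e-01,  1.96989949e-01,  2.93989110e-01],
       [-2.87700538e-01,  6.04814693e-02, -9.55808763e-01]]), 't': array([-0.09573299,  0.45627683,  0.58368477])} [ 0.57494981 -0.21886245  0.42376079] {}
```

View pics/w1.png

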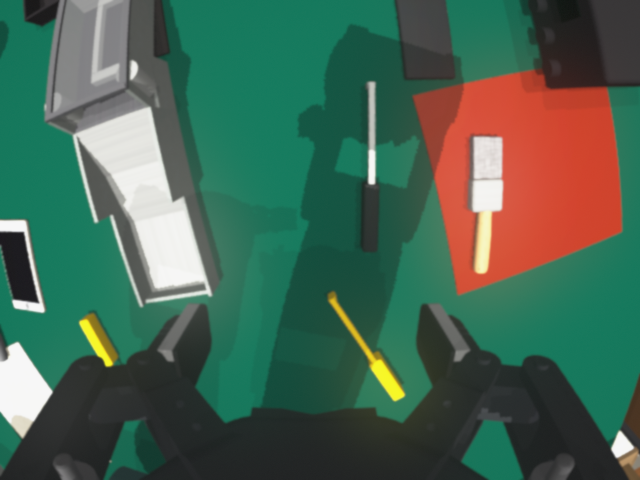

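The wrist view shows the pick upright with its handle from (370,184) to (370,251) and the hook at (371,86). The stand is at the left, tray end at (140,302)–(213,293). I cast rays for the handle axis and the tray corners.

```bash
cat >> h.py <<'E'
def wray(c,uv,z):
    K=np.array(c["mtx"]);R=np.array(c["R"]);t=np.array(c["t"])
    q=(np.atleast_2d(np.array(uv,float))-K[:2,2])/K[0,0]; r=np.linalg.norm(q,axis=1)+1e-12
    d=np.c_[q*(np.sin(r)/r)[:,None],np.cos(r)]@R; o=-R.T@t
    return o+d*((z-o[2])/d[:,2])[:,None]
def state():
    s=manip.observe(); return np.array(s["tool_pos"]),Ro.from_rotvec(s["tool_rot"]),s
E
python3 - <<'E'
from h import *
f=dict(np.load("w1.npz"));p=f["p"].astype(int)
g=(p.max(-1)<60)&(p[...,1]-p[...,0]<14); m=np.zeros((480,640),np.uint8); m[178:256,352:392]=g[178:256,352:392]
k,L,S,C=cv2.connectedComponentsWithStats(m);i=1+S[1:,4].argmax();ys,xs=np.where(L==i)
r=cv2.minAreaRect(np.c_[xs,ys].astype(np.float32));print(S[i],r)
b=cv2.boxPoints(r);print(wray(f,b,.024))
print("handle c",wray(f,[r[0]],.018),"shaft",wray(f,[(371.5,180),(371.5,86)],.022))
W=wray(f,[(371.5,180),(371.5,86)],.022);v=W[1]-W[0];print(np.degrees(np.arctan2(v[1],v[0])))
m[:]=0; m[70:250,360:385]=((p.max(-1)>110)&(np.ptp(p,axis=-1)<45))[70:250,360:385]; ys,xs=np.where(m); print(cv2.fitLine(np.c_[xs,ys].astype(np.float32),2,0,.01,.01).T,xs.min(),xs.max(),ys.min(),ys.max())
print("tray outer end z.03",wray(f,[(141,304),(213,294)],.03),"side tops",wray(f,[(94,220),(184,198)],.074))
E
```

```text
[362 182  17  69 951] ((369.6492004394531, 216.12916564941406), (15.299654006958008, 68.02931213378906), 1.5911403894424438)
[[ 0.43294063 -0.24454587  0.024     ]
 [ 0.50925317 -0.26016103  0.024     ]
 [ 0.50557189 -0.27670248  0.024     ]
 [ 0.42873301 -0.26181631  0.024     ]]
handle c [[ 0.46841198 -0.26139992  0.018     ]] shaft [[ 0.50920557 -0.27005951  0.022     ]
 [ 0.61031177 -0.28963665  0.022     ]]
-10.958540605827942
[[ 3.0052180e-03 -9.9999547e-01  3.7141211e+02  1.3314252e+02]] 367 375 81 184
tray outer end z.03 [[ 0.41923821  0.03960101  0.03      ]
 [ 0.41612038 -0.0624853   0.03      ]] side tops [[ 0.54281252  0.03388185  0.074     ]
 [ 0.53989677 -0.08004736  0.074     ]]
```

Request:
step_arm([
  [[-0.0032,0.0105,0.045],[0,0,-0.7]],
  [[-0.0032,0.0105,0.045],[0,0,0]],
  [[-0.0032,0.0105,0.045],[0,0,0]],
  [[-0.0032,0.0105,0.045],[0,0,0]],
  [[-0.0032,0.0105,0.045],[0,0,0]],
  [[-0.0032,0.0105,0.035],[0,0,0]],
  [[0,0,0.0175],[0,0,0]],
  [[0,0,0],[0,0,0]],
], fingers=0.06)

```text
t: 3.02
tool_pos: [0.4702, -0.2612, 0.1767]
tool_rot: [-3.126, 0.308, 0.002]
ft_force: [-1.0, -0.6, 0.1]
gripper_width: 0.06
finger_force: 0.0
```

```bash
python3 - <<'E'
from h import *
s=manip.observe();print(s["tool_pos"],s["tool_rot"],s["ft_force"])
p,d=eyes.grab_frame("wrist");cv2.imwrite("pics/w2.png",p[:,:,::-1])
E
```

```text
[ 0.47018708 -0.2612367   0.17674523] [-3.12574806e+00  3.07869469e-01  1.85364771e-03] [-1.02598829 -0.62771726  0.08399705]
```

View pics/w2.png

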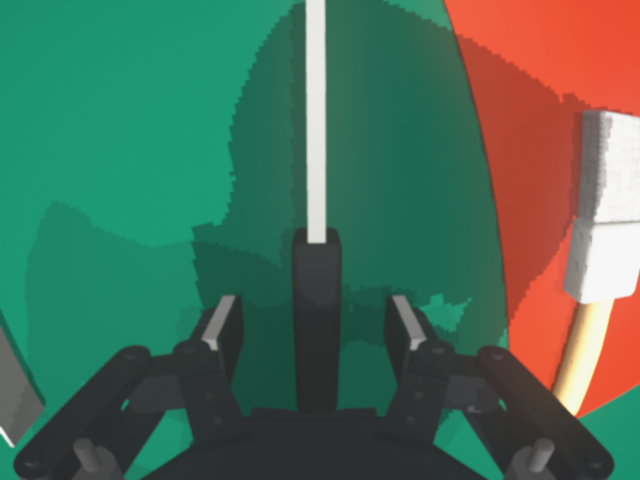

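The handle, at (318,235)–(318,410), is centred between the pads at (240,320) and (390,320). I close in two stages, watching the force.

Request:
step_arm([
  [[0,0,0],[0,0,0]],
  [[0,0,0],[0,0,0]],
  [[0,0,0],[0,0,0]],
], fingers=0.024, force=60)

```text
t: 3.45
tool_pos: [0.4703, -0.2614, 0.1778]
tool_rot: [3.126, -0.309, 0.001]
ft_force: [-0.1, 0.1, 1.0]
gripper_width: 0.0239
finger_force: 0.0
```

Request:
step_arm([
  [[0,0,0],[0,0,0]],
  [[0,0,0],[0,0,0]],
  [[0,0,0],[0,0,0]],
  [[0,0,0],[0,0,0]],
], fingers=0.0, force=80)

```text
t: 3.95
tool_pos: [0.4703, -0.2615, 0.1779]
tool_rot: [3.126, -0.309, 0.001]
ft_force: [-0.6, 1.6, 6.0]
gripper_width: 0.0166
finger_force: 78.9
```

Request:
step_arm([
  [[0,0,-0.03],[0,0,0]],
  [[0,0,-0.06],[0,0,0]],
  [[0.018,-0.019,-0.03],[0,0,0]],
  [[0.018,-0.019,-0.03],[0,0,0]],
  [[0.018,-0.019,-0.03],[0,0,0]],
  [[0.018,-0.019,-0.03],[0,0,0]],
  [[0.018,-0.019,-0.03],[0,0,0]],
  [[0.018,-0.019,-0.03],[0,0,0]],
])

```text
t: 4.95
tool_pos: [0.5989, -0.1702, 0.4481]
tool_rot: [-3.126, 0.309, 0.0]
ft_force: [-0.9, -0.5, -0.9]
gripper_width: 0.0165
finger_force: 78.2
```

Request:
step_arm([
  [[0,0,0],[0,0,-9.6]],
  [[0,0,0],[0,0,0]],
  [[0,0,0],[0,0,0]],
])

```text
t: 5.32
tool_pos: [0.5982, -0.171, 0.4467]
tool_rot: [-3.141, 0.052, 0.001]
ft_force: [-0.8, -0.4, -0.6]
gripper_width: 0.0166
finger_force: 78.2
```

```bash
python3 - <<'E'
from h import *
s=manip.observe();print(s["tool_pos"],s["tool_rot"],s["ft_force"],s["gripper_width"])
c=eyes.calibration("wrist");p,d=eyes.grab_frame("wrist")
cv2.imwrite("pics/w3.png",p[:,:,::-1]);np.savez("w3.npz",p=p,d=d,**c)
for n in("scene","side"):
    p,d=eyes.grab_frame(n); cv2.imwrite(f"pics/{n}3.png",p[:,:,::-1]); np.savez(f"{n}3.npz",p=p,d=d)
E
```

```text
[ 0.59817708 -0.17095037  0.44668649] [-3.14094674e+00  5.24519638e-02  1.17604147e-03] [-0.80908364 -0.36503147 -0.59322893] 0.01657561609583735
```

View pics/w3.png

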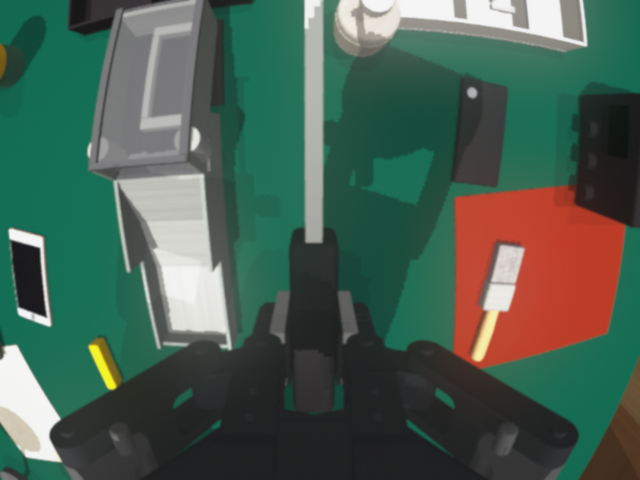

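The wrist view shows the pick held straight, with the handle at (314,320). The stand runs from cover corner (180,0) to tray end (155,345)–(230,345), posts at (93,150) and (195,139). The frame lies toward the right side of the slot. I zoom in for accurate pixels.

```bash
python3 - <<'E'
from h import *
p=np.load("w3.npz")["p"]
a=cv2.resize(p[0:190,82:216],None,fx=3,fy=3,interpolation=cv2.INTER_CUBIC)
b=cv2.resize(p[165:355,108:240],None,fx=3,fy=3,interpolation=cv2.INTER_CUBIC)
a=np.clip((a.astype(float))*1.3,0,255).astype(np.uint8)
cv2.imwrite("pics/crop3.png",np.hstack([a,b])[:,:,::-1])
E
```

```text
(no output)
```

View pics/crop3.png

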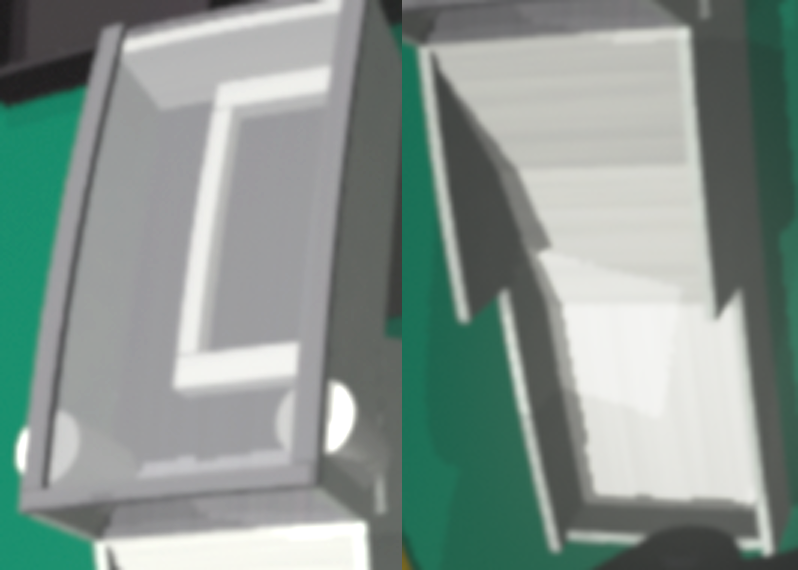

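```bash
cat > fit.py <<'E'
from h import *
f=dict(np.load("w3.npz"))
A=lambda u,v:(82+u/3,v/3); B=lambda u,v:(108+(u-402)/3,165+v/3)
# (pixel, stand y, z, stand x or None)
F=[(B(463,322),.048,.074,None),(B(717,320),-.048,.074,None),(B(505,290),.048,.04,None),(B(741,290),-.048,.04,None),
(B(556,552),.048,.04,-.220),(B(768,555),-.048,.04,-.220),
(A(20,510),.05,.1201,.0164),(A(319,488),-.05,.1201,.0164),(A(115,25),.05,None,None),(A(372,0),-.05,None,None)]
for q,y,z,x in F:
    if z: print(wray(f,[q],z)[0],y,x)
from scipy.optimize import least_squares
def res(p):
    c,s=np.cos(p[2]),np.sin(p[2]);r=[]
    for q,y,z,x in F:
        if z is None: continue
        w=wray(f,[q],z)[0,:2]-p[:2]; l=np.array([c*w[0]+s*w[1],-s*w[0]+c*w[1]])
        r.append(l[1]-y); r.append(0 if x is None else l[0]-x)
    return np.array(r)
S=least_squares(res,[.64,-.015,-.03],loss="soft_l1",f_scale=.002);p=S.x
print(p[:2],np.degrees(p[2]));print((res(p).reshape(-1,2)*1e3).round(1))
np.save("stand_pose.npy",p)
def toS(w): 
    c,s=np.cos(p[2]),np.sin(p[2]); d=w[:2]-p[:2]; return np.array([c*d[0]+s*d[1],-s*d[0]+c*d[1],w[2]])
def slopept(q,n):  # -> s,y
    c,si=np.cos(np.radians(20)),np.sin(np.radians(20))
    a=toS(wray(f,[q],.2)[0]);b=toS(wray(f,[q],.0)[0])
    g=lambda P:P[0]*si+(P[2]-.075)*c-n
    P=a+(b-a)*g(a)/(g(a)-g(b)); return np.round([1e3*(P[0]*c-(P[2]-.075)*si),1e3*P[1]],1)
for nm,q in dict(near_out=(174,388),near_in=(203,352),far_out=(220,83),far_in=(232,118),near_edge_r=(296,373),near_in_r=(298,343)).items(): print(nm,slopept(A(*q),.010))
print("floor back corner",slopept(A(162,108),0),"post L/R",slopept(A(48,447),.04),slopept(A(322,417),.04))
E
python3 fit.py
```

```text
[0.53939115 0.0320656  0.074     ] 0.048 None
[ 0.53891355 -0.06672863  0.074     ] -0.048 None
[0.5392572 0.0302624 0.04     ] 0.048 None
[ 0.53719769 -0.06688768  0.04      ] -0.048 None
[0.41920221 0.03355288 0.04      ] 0.048 -0.22
[ 0.42133599 -0.06238496  0.04      ] -0.048 -0.22
[0.65634766 0.03042764 0.1201    ] 0.05 0.0164
[ 0.65313949 -0.06975892  0.1201    ] -0.05 0.0164
[ 0.63891038 -0.01953852] -1.209431576871219
[[ 1.5  0. ]
 [-1.3  0. ]
 [-0.3  0. ]
 [-1.5  0. ]
 [ 0.4 -0.8]
 [ 0.6  3.4]
 [ 0.3 -0. ]
 [ 0.1 -1.1]]
near_out [48.  18.7]
near_in [59.9  9. ]
far_out [171.6  18.6]
far_in [154.   10.8]
near_edge_r [ 48.8 -25.8]
near_in_r [ 59.4 -25.6]
floor back corner [172.4  47.7] post L/R [21.8 47.3] [ 22.3 -46.8]
```

Both checks agree. The stand is at (0.639,-0.0195) with yaw -1.2°. The frame is square, centre y ≈ -12.5 mm, near end s = 48 mm, matching the description. Next is a helper for the moves and the pre-entry pose.

```bash
cat >> h.py <<'E'
TIP=np.array([.146,0,.175])
def slotR(yaw): # tool axes in world when aligned to slope
    return Ro.from_euler("z",yaw)*Ro.from_matrix(np.array([[1,0,0],[0,-1,0],[0,0,-1.]]))*Ro.from_euler("y",-20,degrees=True)
def target(s,y,n):
    p=np.load("stand_pose.npy");R=slotR(p[2]);M=R.as_matrix()
    O=np.array([p[0],p[1],.075]); return O+M@np.array([s,-y,-n])-M@TIP,R
def tipnow():
    T,R,st=state();p=np.load("stand_pose.npy");M=slotR(p[2]).as_matrix()
    q=M.T@(T+R.apply(TIP)-np.array([p[0],p[1],.075]));rv=np.degrees((R.inv()*slotR(p[2])).as_rotvec())
    return (q*[1,-1,-1]*1e3).round(1),rv.round(2),st
E
python3 - <<'E'
from h import *
T,R,s=state();P,Rt=target(-.06,-.012,.06)
print(P,"world d",P-T,"tool-axes d (now)",R.inv().apply(P-T),"after turn",Rt.inv().apply(P-T),"rot",np.degrees((R.inv()*Rt).as_rotvec()));print(tipnow()[:2])
E
```

```text
[ 0.52548037 -0.02914649  0.36628392] world d [-0.0726936   0.14185755 -0.08068444] tool-axes d (now) [-0.07712317 -0.13947521  0.08072538] after turn [-0.04351233 -0.14029161  0.10169978] rot [ -0.11161414 -19.97992208  -0.5988298 ]
(array([  34.5, -153.8,  222.1]), array([ -0.11, -19.98,  -0.6 ]))
```

Request:
step_arm([
  [[0,0,0],[-0.06,-10,-0.3]],
  [[0,0,0],[-0.06,-10,-0.3]],
  [[-0.011,-0.035,0.0],[0,0,0]],
  [[-0.011,-0.035,0.0],[0,0,0]],
  [[-0.011,-0.035,0.05],[0,0,0]],
  [[-0.0105,-0.035,0.052],[0,0,0]],
  [[0,0,0],[0,0,0]],
  [[0,0,0],[0,0,0]],
])

```text
t: 6.48
tool_pos: [0.5259, -0.0302, 0.3679]
tool_rot: [-3.091, 0.03, 0.543]
ft_force: [-0.6, 0.4, 0.3]
gripper_width: 0.016
finger_force: 78.4
```

```bash
python3 - <<'E'
from h import *
q,r,s=tipnow();print(q,r,s["tool_pos"],s["ft_force"],s["gripper_width"])
for n in("scene","side"):
    p,d=eyes.grab_frame(n); np.savez(f"{n}4.npz",p=p,d=d)
    c=eyes.calibration(n);K,Rr,t=np.array(c["mtx"]),np.array(c["R"]),np.array(c["t"])
    T,R,_=state()
    for l in(TIP,TIP+[0.003,0,-.016],[.035,0,.159]):
        X=Rr@(T+R.apply(np.array(l)))+t; print(n,(K@X/X[2])[:2].round(1))
    X=Rr@(T+R.apply(TIP))+t;u,v=(K@X/X[2])[:2].astype(int)
    cr=p[v-50:v+50,u-65:u+65]; globals()[n]=cv2.resize(cr,(390,300),interpolation=cv2.INTER_CUBIC); print("origin",u-65,v-50)
P=eyes.grab_frame("wrist")[0]
cv2.imwrite("pics/c4.png",np.vstack([np.hstack([scene,side]),np.hstack([cv2.resize(P[0:150,215:410],(390,300)),cv2.resize(P[100:340,150:470],(390,300))])])[:,:,::-1])
E
```

```text
[-59.9 -13.1  61.9] [ 0.07 -0.07  0.08] [ 0.52589576 -0.03020341  0.36790878] [-0.64504731  0.37124591  0.25897571] 0.015995377723495432
scene [271.7 229.2]
scene [268.9 226.7]
scene [298.1 185.9]
origin 206 179
side [300.4 198.6]
side [297.7 192.4]
side [330.6 196. ]
origin 235 148
```

View pics/c4.png

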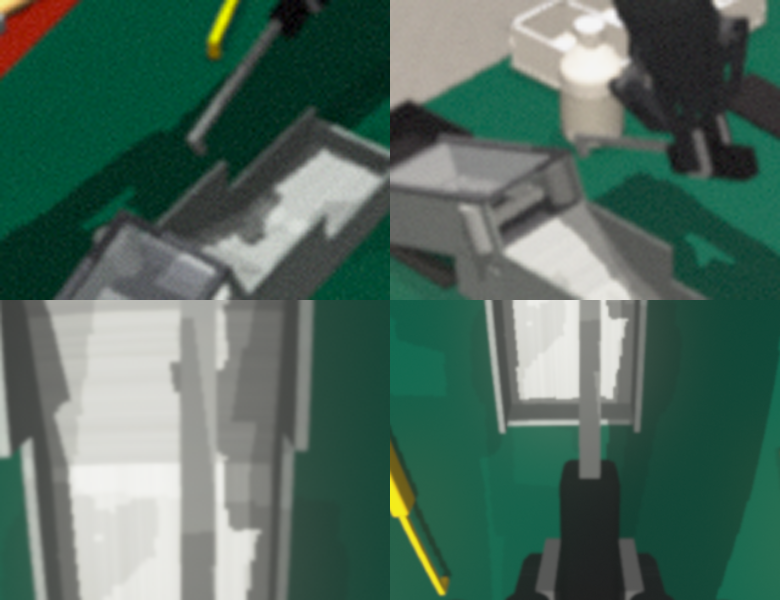

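The hook foot is at scene (272.7,229) and side (299,199.7), against predictions of (271.7,229.2) and (300.4,198.6). So the tip model holds to about 1–2 mm. I lower to entry height and insert.

Request:
step_arm([
  [[0,0,0.024],[0,0,0]],
  [[0,0,0.0225],[0,0,0]],
  [[0.02,0,0],[0,0,0]],
  [[0.02,0,0],[0,0,0]],
  [[0.02,0,0],[0,0,0]],
  [[0.02,0,0],[0,0,0]],
  [[0.015,0,0],[0,0,0]],
  [[0,0,0],[0,0,0]],
])

```text
t: 7.62
tool_pos: [0.5997, -0.0318, 0.2904]
tool_rot: [-3.09, 0.03, 0.546]
ft_force: [0.7, 0.5, -1.7]
gripper_width: 0.0167
finger_force: 78.4
```

```bash
python3 -c "
from h import *
q,r,s=tipnow();print(q,r,s['ft_force'],s['gripper_width'])"
```

```text
[ 35.6 -13.   14. ] [0.05 0.04 0.09] [ 0.69567323  0.4957253  -1.7130208 ] 0.01673305989859049
```

Request:
step_arm([
  [[0.005,0,-0.0015],[0,0,0]],
  [[0.012,0,0],[0,0,0]],
  [[0.012,0,0],[0,0,0]],
  [[0.012,0,0],[0,0,0]],
  [[0.012,0,0],[0,0,0]],
  [[0.012,0,0],[0,0,0]],
  [[0,0,0],[0,0,0]],
])

```text
t: 8.5
tool_pos: [0.6612, -0.0326, 0.2692]
tool_rot: [-3.09, 0.029, 0.546]
ft_force: [-0.8, 0.1, -0.5]
gripper_width: 0.0165
finger_force: 78.4
```

```bash
python3 - <<'E'
from h import *
q,r,s=tipnow();print(q,r,s['ft_force'],s['gripper_width'])
p=eyes.grab_frame("scene")[0];np.save("s5.npy",p);p2=eyes.grab_frame("wrist")[0]
cv2.imwrite("pics/c5.png",np.hstack([cv2.resize(p[235:355,190:290],(400,480),interpolation=cv2.INTER_CUBIC),cv2.resize(p2[0:240,220:420],(400,480))])[:,:,::-1])
E
```

```text
[100.7 -12.4  15.1] [0.05 0.05 0.12] [-0.82487983  0.11986801 -0.52762958] 0.016502124492061787
```

View pics/c5.png

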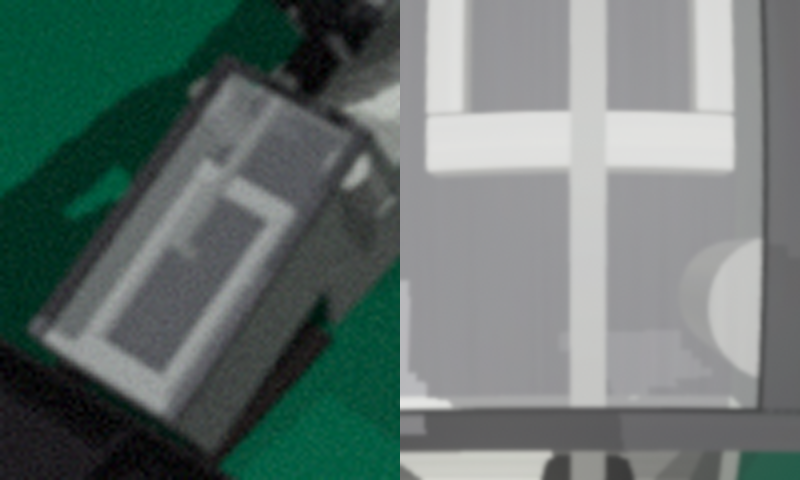

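The wrist view (right half) shows the near rail from x=427 to 735 with the shaft at 588, so the hook is over the window's middle. I lower the hook into the window and push the frame sideways to the slot's middle.

Request:
step_arm([
  [[0.01,0,0],[0,0,0]],
  [[0,0,0.006],[0,0,0]],
  [[0,0,0.0055],[0,0,0]],
  [[0,0,0],[0,0,0]],
])

```text
t: 9.1
tool_pos: [0.6658, -0.0327, 0.2551]
tool_rot: [-3.09, 0.029, 0.546]
ft_force: [-0.6, 0.2, -1.1]
gripper_width: 0.0161
finger_force: 78.5
```

Request:
step_arm([
  [[0,-0.006,0],[0,0,0]],
  [[0,-0.006,0],[0,0,0]],
  [[0,-0.004,0],[0,0,0]],
  [[0,-0.003,0],[0,0,0]],
  [[0,-0.003,0],[0,0,0]],
  [[0,0,0],[0,0,0]],
])

```text
t: 9.85
tool_pos: [0.6665, -0.0105, 0.2557]
tool_rot: [-3.091, 0.029, 0.545]
ft_force: [0.6, -0.3, -0.8]
gripper_width: 0.0163
finger_force: 78.4
```

```bash
cat >> h.py <<'E'
def frame_w():
    """near-rail pixels in wrist view -> row/col extents, and slot (s,y) of outline points on the frame's top"""
    c=eyes.calibration("wrist");p=eyes.grab_frame("wrist")[0];np.savez("wl.npz",p=p,**c)
    return c,p
def slopew(c,q,n):
    p=np.load("stand_pose.npy");M=slotR(p[2]).as_matrix();O=np.array([p[0],p[1],.075])
    a=(M.T@(wray(c,[q],.25)[0]-O))*[1,-1,-1];b=(M.T@(wray(c,[q],0.)[0]-O))*[1,-1,-1]
    return (1e3*(a+(b-a)*(a[2]-n)/(a[2]-b[2]))[:2]).round(1)
E
python3 - <<'E'
from h import *
q,r,s=tipnow();print(q,r,s['ft_force'])
c,p=frame_w(); g=p[:,:,1].astype(int)
for v in range(20,110,15): print(v,"".join(f"{x:4d}" for x in g[v,200:440:5]))
E
```

```text
[109.9   9.7   4.2] [0.06 0.   0.12] [ 0.61651449 -0.34441277 -0.83353002]
20  139 138 139 139 136 136 136 137 137 138 139 138 138 140 142 139 150 210 210 213 207 173 190 190 190 143 141 141 140 140 141 140 141 139 141 138 139 139 139 138 138 139 138 140 159 186 206 205
35  139 141 139 139 137 137 137 137 137 138 139 139 139 140 142 140 150 211 211 213 208 171 191 190 191 144 141 142 140 141 142 140 142 140 142 140 140 140 140 140 140 139 140 141 160 180 208 206
50  140 141 140 140 138 137 138 137 138 139 140 139 139 140 143 141 152 212 212 214 210 174 192 193 192 145 142 142 141 141 142 142 142 142 143 141 141 141 141 140 141 140 141 141 160 178 209 208
65  141 141 140 140 138 137 138 139 139 139 141 140 140 141 144 141 152 213 213 215 211 178 193 193 193 144 143 143 143 143 143 143 143 142 143 142 142 142 142 140 142 142 142 142 160 176 211 208
80  141 141 141 141 139 138 138 139 139 139 140 140 141 141 143 142 154 216 215 215 215 202 192 192 192 214 214 214 214 214 214 214 214 214 213 213 213 213 213 213 213 213 212 209 206 203 197 192
95  141 141 141 141 139 139 139 139 139 140 140 140 141 141 144 142 150 215 215 215 215 201 193 193 193 214 215 215 215 214 215 214 214 215 214 214 214 215 215 215 214 214 215 215 214 214 214 213
```

```bash
cat >> h.py <<'E'
def fr():
    c,p=frame_w(); g=cv2.GaussianBlur(p[:,:,1],(3,3),0).astype(int)
    E=[]
    for v in range(2,240,8):
        u=np.where(g[v,180:440]>180)[0]
        if len(u)<2: continue
        a=180+u[0]
        if (g[v,a+1:a+12]>180).all(): E.append((v,a,*slopew(c,(a-.5,v),.010)))
    return E
E
python3 - <<'E'
from h import *
for e in fr(): print(e)
E
```

```text
(2, np.int64(282), np.float64(89.0), np.float64(21.3))
(10, np.int64(282), np.float64(85.7), np.float64(21.3))
(18, np.int64(282), np.float64(82.4), np.float64(21.3))
(26, np.int64(282), np.float64(79.1), np.float64(21.2))
(34, np.int64(282), np.float64(75.9), np.float64(21.2))
(42, np.int64(282), np.float64(72.7), np.float64(21.2))
(50, np.int64(282), np.float64(69.6), np.float64(21.2))
(58, np.int64(281), np.float64(66.5), np.float64(21.5))
(66, np.int64(282), np.float64(63.4), np.float64(21.2))
(74, np.int64(283), np.float64(60.3), np.float64(20.8))
(82, np.int64(281), np.float64(57.3), np.float64(21.5))
(90, np.int64(281), np.float64(54.2), np.float64(21.5))
(98, np.int64(282), np.float64(51.2), np.float64(21.2))
(106, np.int64(304), np.float64(48.1), np.float64(13.1))
(114, np.int64(306), np.float64(45.1), np.float64(12.4))
(122, np.int64(306), np.float64(42.1), np.float64(12.4))
(130, np.int64(306), np.float64(39.1), np.float64(12.4))
(138, np.int64(306), np.float64(36.2), np.float64(12.4))
(146, np.int64(306), np.float64(33.2), np.float64(12.4))
(154, np.int64(306), np.float64(30.2), np.float64(12.4))
(162, np.int64(198), np.float64(28.2), np.float64(53.9))
(170, np.int64(198), np.float64(25.1), np.float64(54.0))
(178, np.int64(198), np.float64(21.9), np.float64(54.2))
(186, np.int64(199), np.float64(18.8), np.float64(54.0))
(194, np.int64(200), np.float64(15.6), np.float64(53.8))
(202, np.int64(200), np.float64(12.4), np.float64(54.0))
(210, np.int64(201), np.float64(9.2), np.float64(53.8))
```

Request:
step_arm([
  [[0,-0.003,0],[0,0,0]],
  [[0,-0.003,0],[0,0,0]],
  [[0,-0.003,0],[0,0,0]],
  [[0,-0.001,0],[0,0,0]],
  [[0,0,0],[0,0,0]],
])

```text
t: 10.58
tool_pos: [0.6667, -0.0006, 0.2557]
tool_rot: [-3.091, 0.029, 0.545]
ft_force: [0.9, -0.0, -1.3]
gripper_width: 0.0163
finger_force: 78.4
```

```bash
python3 - <<'E'
from h import *
q,r,s=tipnow();print(q,r,s['ft_force'])
E=[e for e in fr()];print([tuple(map(float,e[2:])) for e in E])
d=np.load("wl.npz");g=d["p"][:,:,1].astype(int);print("shaft row", g[130,280:350:3]);
for v in (150,165,180): print(v,g[v,150:470:8])
E
```

```text
[109.9  19.7   4.2] [0.06 0.   0.12] [ 0.85359548 -0.00830094 -1.31080643]
[(89.0, 31.1), (85.6, 31.0), (82.3, 31.0), (79.1, 31.0), (75.9, 31.3), (72.7, 30.9), (69.6, 31.3), (66.4, 31.3), (63.3, 31.3), (60.3, 30.5), (57.2, 31.3), (54.2, 31.3), (51.2, 31.3), (48.1, 22.9), (45.1, 22.5), (42.1, 22.5), (39.1, 22.5), (36.1, 22.5), (33.2, 22.5), (30.2, 22.5), (25.2, 69.1), (22.1, 70.6), (19.0, 71.2), (15.8, 71.0), (12.6, 70.4), (9.3, 69.0), (2.5, 22.2)]
shaft row [141 140 141 141 142 143 142 141 154 187 187 188 187 188 176 143 142 142
 142 142 142 142 142 142]
150 [110 111 111 103 103 104 118 119 121 118 157 155 155 155 143 140 140 141
 141 141 188 187 142 141 141 141 140 140 140 140 139 139 138 139 139 137
 140 137 147 155]
165 [111 111 111 104 103 209 165 121 122 120 179 182 183 153 153 149 141 140
 141 140 186 186 141 140 141 141 140 140 138 139 138 138 138 138 139 137
 140 151 152 154]
180 [111 111 112 111 159 224 197 123 124 121 173 182 183 185 149 149 143 140
 141 140 185 185 141 140 140 140 139 139 138 139 137 137 138 138 138 137
 143 146 145 147]
```

Frame centred to about 0.2 mm and square. I bring the hook to the middle of the near rail and start drawing.

Request:
step_arm([
  [[0,0.01,0],[0,0,0]],
  [[0,0.0095,0],[0,0,0]],
  [[-0.015,0,0],[0,0,0]],
  [[-0.015,0,0],[0,0,0]],
  [[-0.012,0,0],[0,0,0]],
  [[-0.005,0,0],[0,0,0]],
  [[-0.005,0,0],[0,0,0]],
  [[-0.005,0,0],[0,0,0]],
])

```text
t: 11.62
tool_pos: [0.6126, -0.0191, 0.2753]
tool_rot: [-3.091, 0.029, 0.545]
ft_force: [-0.1, 0.4, -0.7]
gripper_width: 0.0164
finger_force: 78.4
```

```bash
python3 - <<'E'
from h import *
q,r,s=tipnow();print(q,r,s['ft_force'])
print([tuple(map(float,e[2:])) for e in fr()])
E
```

```text
[52.8  0.   4.2] [ 0.06 -0.    0.12] [-0.07215119  0.37289965 -0.65832409]
[(35.8, 51.6), (32.3, 51.5), (16.8, 33.0), (3.0, 2.4), (-0.0, 2.4), (-1.2, 44.3)]
```

Request:
step_arm([
  [[-0.003,0,0],[0,0,0]],
  [[-0.003,0,0],[0,0,0]],
  [[-0.003,0,0],[0,0,0]],
  [[-0.003,0,0],[0,0,0]],
])

```text
t: 12.18
tool_pos: [0.6013, -0.019, 0.2793]
tool_rot: [-3.091, 0.029, 0.545]
ft_force: [0.7, -0.4, -0.7]
gripper_width: 0.0159
finger_force: 78.4
```

```bash
cat >> h.py <<'E'
def sc(n0=.010):
    """scene view: bright rail pixels inside the slot, as (s,y) on the frame's top plane"""
    p,d=eyes.grab_frame("scene");g=cv2.cvtColor(p,cv2.COLOR_RGB2GRAY)
    c=eyes.calibration("scene");K,Rr,t=np.array(c["mtx"]),np.array(c["R"]),np.array(c["t"])
    sp=np.load("stand_pose.npy");M=slotR(sp[2]).as_matrix();O=np.array([sp[0],sp[1],.075])
    s,y=np.meshgrid(np.arange(-10,172,3),np.arange(-45,46,3))
    X=O+(np.stack([s/1e3,-y/1e3,np.full(s.shape,-n0)],-1)@M.T); q=X@Rr.T+t
    uv=(q@K.T);uv=(uv[...,:2]/uv[...,2:]).astype(np.float32)
    return s,y,cv2.remap(g,uv[...,0],uv[...,1],cv2.INTER_LINEAR)
E
python3 - <<'E'
from h import *
q,r,s=tipnow();print(q,r,s['ft_force'])
S,Y,G=sc()
for i in range(len(G)-1,-1,-1): print(f"{Y[i,0]:4d}"," ".join(f"{x:3d}" for x in G[i,3::2]))
E
```

```text
[40.8 -0.1  4.1] [0.06 0.01 0.12] [ 0.71996335 -0.35182226 -0.65783536]
  45  80  74 139 135  87  62  62  70  69  71  68  74  70  73  73  72  73  73  74  70  71  68  68  66  69  67  65  68  67
  42  74 115 178 179 127  60  62  69  74  75  72  68  71  70  71  69  74  73  70  72  72  69  70  67  69  68  66  66  67
  39  69 137 177 170 137  58  69  70  67  71  69  67  69  69  68  71  67  65  66  66  67  68  67  65  65  67  61  63  65
  36  59 106 119 113 105  61  63  64  59  60  66  64  67  68  60  66  64  62  62  64  62  60  64  64  59  64  59  64  59
  33  61  71  73  73  76  76  74  76  72  71  74  74  79  77  77  79  76  75  75  73  74  77  76  75  82  78  76  76  78
  30  68  76  74  78  91  90  92  92  89  91  92  92  97  93  92  94  91  96  92  93  94  93  92  89  93  95  90  92  95
  27  88  94  91  93 103 109 106 101 103 102 107 109 105 103 102 104 106 108 111 108 103 106 105 108 112 101  95  94  95
  24 120 118 111 113 119 134 129 110 104 110 108 107 104 105 105 102 109 113 111 112 105 107 107 129 145 116  90  90  99
  21 122 129 119 121 127 153 143 101  94  96  97  98  99  95
[... 2022 characters left out ...]
141 131 130 130 127 132 128 128 133 128 125 129 132 128 127 132 129 128 128 130 106  89  89  98
 -33 101 107  96 103 117 126 109 101  99 101 101 100  96 100 101  96 101 101 100  97 101 101  98 101 102  90  88  89  93
 -36 101 108  98 107 116 119 106  92  93  92  95  93  93  92  95  92  93  90  93  92  91  95  93  90  93  92  93  95 101
 -39 109 106 100 113 117 116 109  99 103 101 104  99 100  99 102  99 102 102 103 100 100 103 100  96 101 100 101 102 106
 -42  96 110 105 114 119 121 107 107 106 106 103 107 108 106 107 106 105 105 103 104 106 107 106 106 106 104 109 104 109
 -45  87 108 103 114 118 120 108 108 109 107 107 108 109 106 107 112 109 108 109 106 105 107 107 107 106 105 104 102 112
```

The near rail now reads at s≈26–38 mm. The frame is square and centred in the throat and follows the hook with no force rise. I draw on toward the sill.

Request:
step_arm([
  [[-0.004,0,0],[0,0,0]],
  [[-0.004,0,0],[0,0,0]],
  [[-0.004,0,0],[0,0,0]],
  [[-0.004,0,0],[0,0,0]],
  [[-0.004,0,0],[0,0,0]],
  [[-0.004,0,0],[0,0,0]],
  [[-0.004,0,0],[0,0,0]],
  [[-0.004,0,0],[0,0,0]],
])

```text
t: 13.22
tool_pos: [0.5712, -0.0184, 0.2903]
tool_rot: [-3.091, 0.029, 0.545]
ft_force: [1.4, 0.5, -1.6]
gripper_width: 0.0161
finger_force: 78.4
```

```bash
python3 - <<'E'
from h import *
q,r,s=tipnow();print(q,r,s['ft_force'])
S,Y,G=sc()
for y in(-27,-15,12): print(y,G[(y+45)//3][::2])
E
```

```text
[ 8.7 -0.2  4.2] [0.06 0.   0.12] [ 1.38370605  0.4557749  -1.56913494]
-27 [ 53  95 198 177 153 151 148 148 149 150 152 149 151 150 150 150 153 151
 151 149 153 133  90  88  93  87  90  90  90  89 135]
-15 [ 59 107 192 107  97  92  94  99  96  95  92  94  97  98  94  93  93  96
  94 123 155 135  91  88  91  90  92  91  91  92 132]
12 [ 93 120 202  99  94  85  91  89  88  89  91  90  89  91  89  92  88  90
  89 119 156 132  91  89  91  89  87  88  92  88 133]
```

Request:
step_arm([
  [[-0.005,0,0],[0,0,0]],
  [[-0.005,0,0],[0,0,0]],
  [[-0.005,0,0],[0,0,0]],
  [[-0.005,0,0],[0,0,0]],
  [[-0.005,0,0],[0,0,0]],
  [[-0.005,0,0],[0,0,0]],
  [[-0.005,0,0],[0,0,0]],
  [[-0.005,0,0],[0,0,0]],
])

```text
t: 14.28
tool_pos: [0.5335, -0.0177, 0.3041]
tool_rot: [-3.091, 0.029, 0.545]
ft_force: [1.6, -0.3, -0.5]
gripper_width: 0.0162
finger_force: 78.4
```

```bash
python3 - <<'E'
from h import *
q,r,s=tipnow();print(q,r,s['ft_force'])
S,Y,G=sc()
for y in(-27,-15,12): print(y,G[(y+45)//3][::2])
E
```

```text
[-31.4  -0.2   4.2] [ 0.06 -0.    0.12] [ 1.55692409 -0.27891344 -0.50994155]
-27 [126  94 195 179 151 151 154 151 150 154 151 154 146 153 144  90  90  92
  92  91  88  87  89  93  90  89  91  89  93  91 131]
-15 [ 59  66 112 101  95  96  95  98  95  94  93  98 103 150 152  92  91  92
  89  89  90  89  89  87  88  92  88  88  90  85 134]
12 [ 82  90 124 103  99  89  92  94  89  88  88  92  97 154 150  96  89  87
  90  85  90  92  87  90  88  88  87  89  90  89 134]
```

Request:
step_arm([
  [[-0.004,0,0],[0,0,0]],
  [[-0.004,0,0],[0,0,0]],
  [[-0.003,0,0],[0,0,0]],
  [[-0.003,0,0],[0,0,0]],
  [[-0.003,0,0],[0,0,0]],
  [[-0.003,0,0],[0,0,0]],
  [[-0.002,0,0],[0,0,0]],
  [[0,0,0],[0,0,0]],
])

```text
t: 15.32
tool_pos: [0.5131, -0.0173, 0.3115]
tool_rot: [-3.091, 0.029, 0.545]
ft_force: [-0.7, 0.0, -1.8]
gripper_width: 0.0166
finger_force: 78.5
```

```bash
python3 - <<'E'
from h import *
q,r,s=tipnow();print(q,r,s['ft_force'])
S,Y,G=sc()
for y in(-27,-15,12): print(y,G[(y+45)//3][::2])
E
```

```text
[-53.1  -0.3   4.3] [ 0.06 -0.01  0.12] [-0.6504158   0.00808691 -1.75589393]
-27 [129  95 192 176 151 150 152 155 149 155 154 105  91  90  89  90  89  90
  91  93  91  90  90  90  90  91  90  90  88  89 135]
-15 [ 66  74 111 101  96  94  90  88  94 152 155 111  89  84  89  92  88  90
  90  92  92  88  90  89  89  90  92  91  88  88 136]
12 [ 87  88 131 115 125 122 111  89  91 150 154 109  91  86  92  90  90  92
  88  90  89  90  94  89  92  88  90  87  92  88 131]
```

Far end at s≈56 mm, so the centre is just past the sill but held by hook friction. I draw a little further.

Request:
step_arm([
  [[-0.003,0,0],[0,0,0]],
  [[-0.003,0,0],[0,0,0]],
  [[-0.003,0,0],[0,0,0]],
  [[-0.003,0,0],[0,0,0]],
  [[0,0,0],[0,0,0]],
  [[0,0,0],[0,0,0]],
])

```text
t: 16.12
tool_pos: [0.5019, -0.0171, 0.3156]
tool_rot: [-3.091, 0.029, 0.545]
ft_force: [0.4, -0.2, -0.9]
gripper_width: 0.0164
finger_force: 78.5
```

```bash
python3 - <<'E'
from h import *
q,r,s=tipnow();print(q,r,s['ft_force'])
S,Y,G=sc()
for y in(-27,-15,12): print(y,G[(y+45)//3][::2])
E
```

```text
[-65.   -0.3   4.2] [ 0.06 -0.    0.12] [ 0.44316746 -0.23682296 -0.92705842]
-27 [ 55  79 125 106  97  98 104  98  89  90  89  95  92  89  91  91  94  92
  88  88  90  92  88  91  93  91  91  88  90  87 133]
-15 [ 78  92 124 102  97  86  89  88  91  90  92  91  88  90  89  89  90  88
  91  89  88  87  91  91  89  90  91  91  90  89 137]
12 [ 94  90 140 136 130 123 109  93  93  89  89  90  88  89  92  93  90  89
  91  90  90  90  90  91  88  92  91  89  89  86 134]
```

The frame has left the slot. I raise the pick clear and look.

Request:
step_arm([
  [[0,0,-0.01],[0,0,0]],
  [[0,0,-0.02],[0,0,0]],
  [[0,0,-0.03],[0,0,0]],
  [[0,0,-0.03],[0,0,0]],
  [[0,0,0],[0,0,0]],
])

```text
t: 16.8
tool_pos: [0.5335, -0.0176, 0.4033]
tool_rot: [-3.092, 0.029, 0.539]
ft_force: [-0.5, 1.2, -1.5]
gripper_width: 0.0163
finger_force: 78.5
```

```bash
python3 - <<'E'
from h import *
q,r,s=tipnow();print(q,r,s['ft_force'],s["tool_pos"],s["joint_pos"])
a=eyes.grab_frame("scene")[0];b=eyes.grab_frame("side")[0]
np.savez("wl6.npz",p=a,q=b)
cv2.imwrite("pics/c6.png",np.vstack([np.hstack([cv2.resize(a[200:350,190:360],(400,353)),cv2.resize(b[170:300,220:375],(400,353))])])[:,:,::-1])
E
```

```text
[-64.7  -0.2  98.1] [ 0.07 -0.23  0.11] [-0.5177596   1.20378761 -1.54575913] [ 0.53349393 -0.01764634  0.40334343] [-0.07651218 -0.10386458  1.67568555 -0.02114833  1.91423542  1.50954279]
```

View pics/c6.png

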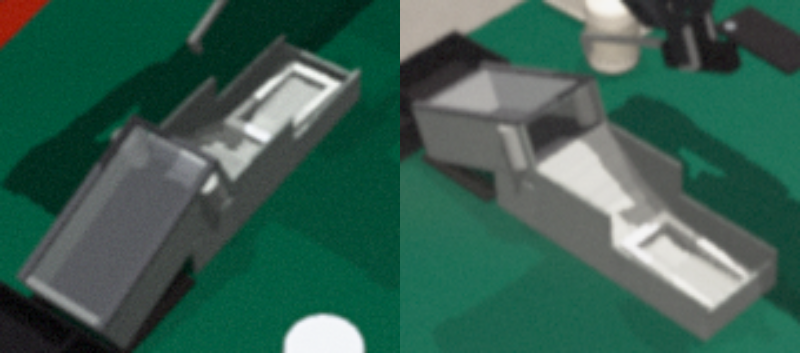

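The frame lies flat in the tray: scene crop (290,95), side crop (690,260). I level the pick and carry it back to its starting spot.

Request:
step_arm([
  [[0,0,0],[0,10,0]],
  [[0,0,0],[0,10,0]],
  [[-0.0097,0.0408,0],[0,0,0]],
  [[-0.0097,0.0408,0.0],[0,0,0]],
  [[-0.0097,0.0408,0.0],[0,0,0]],
  [[-0.0097,0.0408,0.05],[0,0,0]],
  [[-0.0097,0.0408,0.045],[0,0,0]],
  [[-0.0097,0.0408,0.045],[0,0,0]],
])

```text
t: 17.9
tool_pos: [0.4693, -0.2606, 0.2603]
tool_rot: [-3.141, 0.03, 0.001]
ft_force: [1.1, -0.4, -0.8]
gripper_width: 0.0162
finger_force: 78.5
```

Request:
step_arm([
  [[0,0,0],[0,0,10.1]],
  [[0,0,0],[0,0,0]],
  [[0,0,0],[0,0,0]],
])

```text
t: 18.27
tool_pos: [0.4704, -0.2593, 0.2626]
tool_rot: [3.127, -0.299, 0.001]
ft_force: [0.4, -0.5, -0.6]
gripper_width: 0.0165
finger_force: 78.6
```

```bash
python3 - <<'E'
from h import *
T,R,s=state();print(T,s["tool_rot"],s["ft_force"],R.as_matrix().round(4).tolist())
Rt=Ro.from_rotvec([3.126,-.309,.001]);print("rot",np.degrees((R.inv()*Rt).as_rotvec()),"d",R.inv().apply(np.array([.4703,-.2615,.1785])-T))
E
```

```text
[ 0.47041432 -0.25925198  0.26264526] [ 3.12692484e+00 -2.99294133e-01  7.03411176e-04] [ 0.37338664 -0.46649959 -0.64949211] [[0.9818, -0.1897, 0.0004], [-0.1897, -0.9818, -0.0004], [0.0005, 0.0003, -1.0]]
rot [0.00204894 0.01060548 0.35567444] d [0.00027366 0.00220091 0.08414613]
```

Request:
step_arm([
  [[0,0.002,0.03],[0,0,0.3]],
  [[0,0,0.03],[0,0,0]],
  [[0,0,0.015],[0,0,0]],
  [[0,0,0.006],[0,0,0]],
  [[0,0,0.002],[0,0,0]],
  [[0,0,0],[0,0,0]],
  [[0,0,0],[0,0,0]],
])

```text
t: 19.15
tool_pos: [0.4701, -0.2617, 0.18]
tool_rot: [3.125, -0.314, 0.002]
ft_force: [-0.6, 0.0, -0.9]
gripper_width: 0.0162
finger_force: 78.6
```

Request:
step_arm([
  [[0,0,0.001],[0,0,0]],
  [[0,0,0.001],[0,0,0]],
  [[0,0,0],[0,0,0]],
  [[0,0,0],[0,0,0]],
])

```text
t: 19.65
tool_pos: [0.47, -0.2617, 0.1779]
tool_rot: [3.125, -0.314, 0.0]
ft_force: [-3.2, 2.0, 7.1]
gripper_width: 0.0164
finger_force: 79.8
```

Request:
step_arm([
  [[0,0,0],[0,0,0]],
  [[0,0,0],[0,0,0]],
  [[0,0,0],[0,0,0]],
  [[0,0,0],[0,0,0]],
], fingers=0.06)

```text
t: 20.15
tool_pos: [0.4699, -0.2616, 0.1773]
tool_rot: [3.126, -0.314, -0.0]
ft_force: [-0.4, 0.5, 0.1]
gripper_width: 0.0602
finger_force: 0.0
```

Request:
step_arm([
  [[0,0,-0.02],[0,0,0]],
  [[0,0,-0.04],[0,0,0]],
  [[0,0,-0.05],[0,0,0]],
  [[0,0,-0.05],[0,0,0]],
  [[0,0,-0.05],[0,0,0]],
  [[0,0,0],[0,0,0]],
  [[0,0,0],[0,0,0]],
])

```text
t: 21.02
tool_pos: [0.4697, -0.2614, 0.3878]
tool_rot: [3.125, -0.314, 0.001]
ft_force: [-0.1, -0.5, -0.6]
gripper_width: 0.0601
finger_force: 0.0
```

```bash
python3 - <<'E'
from h import *
s=manip.observe();print(s["t"],s["tool_pos"],s["ft_force"],s["gripper_width"])
c=eyes.calibration("wrist");p=eyes.grab_frame("wrist")[0].astype(int)
g=((p.max(-1)<60)&(p[...,1]-p[...,0]<14)).astype(np.uint8);g[300:]=0;g[:,:250]=0;g[:,390:]=0
k,L,S,C=cv2.connectedComponentsWithStats(g);i=1+S[1:,4].argmax();print(S[i],wray(c,[C[i]],.018))
a,d=eyes.grab_frame("scene");P=pts("scene",d);o=np.load("scene0.npz");P0=pts("scene",o["d"])
b=(a.max(-1)<45)&(a[...,1].astype(int)-a[...,0]<20);b[:190]=0;b[225:]=0;b[:,:215]=0;b[:,262:]=0
print("handle z pct",np.percentile(P[b][:,2],[5,50,95]),np.median(P[b],0))
dif=(np.abs(a.astype(int)-o["p"]).max(-1)>60); k,L,S,C=cv2.connectedComponentsWithStats(dif.astype(np.uint8));print([ (S[i].tolist()) for i in range(1,k) if S[i,4]>25])
# frame: bright rails in tray
sp=np.load("stand_pose.npy");cc,ss=np.cos(sp[2]),np.sin(sp[2])
m=(cv2.absdiff(a,o["p"]).max(-1)>20);X=P[...,0]-sp[0];Y=P[...,1]-sp[1];x=cc*X+ss*Y;y=-ss*X+cc*Y
m&=(x<-.03)&(x>-.22)&(abs(y)<.046)&(P[...,2]<.05);print(np.percentile(x[m],[2,50,98]),np.percentile(y[m],[2,50,98]),np.median(P[m][:,2]))
E
```

```text
21.025 [ 0.46968431 -0.26137824  0.38781982] [-0.07638418 -0.51103877 -0.58108538] 0.06005491733216738
[ 305  172   18   83 1058] [[ 0.46060884 -0.25945408  0.018     ]]
handle z pct [0.00183797 0.0204642  0.02642033] [ 0.47048001 -0.25513286  0.0204642 ]
[[183, 0, 57, 19, 492], [240, 0, 65, 55, 1603], [330, 0, 33, 22, 441], [364, 0, 12, 6, 33], [364, 0, 52, 100, 3461], [418, 0, 110, 135, 5065], [196, 11, 45, 45, 365], [195, 64, 43, 37, 514], [209, 102, 24, 16, 135], [368, 111, 50, 29, 337], [443, 133, 45, 26, 228], [360, 137, 18, 16, 47], [381, 136, 32, 21, 117], [379, 141, 31, 19, 105], [426, 142, 14, 16, 70], [442, 149, 16, 28, 213], [290, 151, 8, 7, 45], [422, 159, 18, 18, 129], [359, 160, 12, 18, 38], [404, 161, 11, 20, 45], [275, 162, 19, 31, 143], [372, 178, 27, 7, 47], [441, 178, 17, 6, 38], [159, 188, 62, 36, 756], [175, 191, 20, 9, 93], [205, 210, 21, 12, 50], [293, 226, 42, 25, 186], [212, 277, 50, 56, 225]]
[-0.21720705 -0.16506824 -0.09136237] [-0.04362925 -0.01502597  0.03148928] 0.01700377480353102
```

```bash
python3 -c "
from cell import sign_off
print(sign_off())"
```

```text
the job is handed in; nothing more can be done
None
```

The job is handed in at about 21 s of the 64 s allowed: the frame lies in the catch tray (centre about 154 mm in front of the sill) and the pick is back on the bench at its starting spot, but sign-off returned no verdict.

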